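# Empty the puck tray into the regrind hopper

### The job

Take the white tray of black vinyl pucks (the orange bar is its handle) to the yellow regrind hopper and tip all five pucks out of its open mouth into the hopper. Then stand the empty tray upright and wholly on the blue mat, facing any way, and let go of it. Leave the ear defenders, the blue bottle and the tape roll where they are.

Things in the scene. Friction and masses are not known exactly. Their poses are not given: they have to be found in the camera images.
- tray: White plastic scoop tray, 200 x 130 mm, floor and walls 4 mm thick; origin at the centre of its underside. Its open mouth (no wall, no lip) is the end at its own -x; back wall (60 mm high) at +x, side walls 45 mm high at y = +-63 mm. A fixed orange carrying bar crosses it above the middle along its y. About 0.25 kg empty, 0.5 kg loaded.
- tray_bar (a point): Middle of the tray's orange carrying bar, 85 mm above the tray's underside, on the tray's centre. The bar is 16 mm thick (along tray x), 24 mm tall, 122 mm long (along tray y) and rigid with the tray; below it the space is free down to the pucks. Axes as the tray's.
- tray_lip (a point): Middle of the floor's edge at the tray's open mouth: 100 mm from the tray's centre along its -x, on the floor's upper face (4 mm above the underside). Axes as the tray's.
- hopper: Yellow round regrind hopper, fixed; origin at the centre of its underside. Outside radius 95 mm up to 70 mm height, then a funnel widening to 125 mm radius at 125 mm, then straight up to the rim at 155 mm; wall 5 mm, inner floor 8 mm above the bench. On its own +x side stands a grey gearmotor reaching 182 mm from the axis, 80 mm wide, 110 mm high.
- hopper_mouth (a point): Centre of the hopper's round mouth at rim height, 155 mm above the bench; the opening is 240 mm across.
- mat: Flat blue mat, 230 x 230 x 4 mm, fixed on the bench; origin at the centre of its underside, sides along its x and y.
- puck1_center (a point): Centre of one of the five black vinyl pucks: discs 50 mm across, 18 mm thick, about 45 g, lying loose and flat on the tray's floor at the start. Its z is the disc's axis.
- puck2_center (a point): Centre of one of the five black vinyl pucks: discs 50 mm across, 18 mm thick, about 45 g, lying loose and flat on the tray's floor at the start. Its z is the disc's axis.
- puck3_center (a point): Centre of one of the five black vinyl pucks: discs 50 mm across, 18 mm thick, about 45 g, lying loose and flat on the tray's floor at the start. Its z is the disc's axis.
- puck4_center (a point): Centre of one of the five black vinyl pucks: discs 50 mm across, 18 mm thick, about 45 g, lying loose and flat on the tray's floor at the start. Its z is the disc's axis.
- puck5_center (a point): Centre of one of the five black vinyl pucks: discs 50 mm across, 18 mm thick, about 45 g, lying loose and flat on the tray's floor at the start. Its z is the disc's axis.
- ear_defenders: Red and black ear defenders lying on the bench, two cups 120 mm apart, about 200 x 160 x 40 mm; origin under the middle between the cups. A bystander.
- spray: Blue bottle with a red cap, 60 mm across, 160 mm high, origin at the centre of its underside. A bystander.
- tape: Brown roll of tape lying flat, 100 mm across, 25 mm high, origin at the centre of its underside. A bystander.

How it is judged:
By the outcome, as a careful person would: the job done as asked, in the order asked, and still so for the second after the job is handed in, with the robot touching nothing.
It also fails if it takes over 64 s, if anything falls off the work surface, if the arm or the gripper's body presses on something with over 40 N, if the wrist force passes 120 N, or if a joint passes its speed limit or range.

### The arm

A 6-joint arm with a two-finger parallel gripper is mounted at the origin on the work surface. World frame = base frame: x ahead of the robot, y to its left, z up, the work surface at z = 0. Lengths are in m, angles in rad, forces in N, time in s.
With the tool pointing down it reaches from about 0.3 to 0.775 m from the base axis. Payload 14.6 kg.
Tool frame: the origin (TCP) lies midway between the tips of the shut fingers; the grasp point (between the pads) lies 19 mm behind it (ctrl.pinch_z is the z of the grasp point in the tool frame, in m); z points along the fingers, y is the line along which they close (so a half turn about z gives the same grasp; the last joint's range is limited). The gripper opens to 94 mm and grips with 3 to 60 N. Pads are 16 mm wide; open, the fingers measure 119 mm over their backs; the gripper's body (75 mm by 177 mm) begins 78 mm behind the grasp point.
Start: joints at [-1.378, 0.3, 1.521, -0, 1.321, -0.067], TCP at [0.141, -0.532, 0.205] pointing down, gripper open.
Joint ranges: [-3.03, 3.03], [-0.79, 2.21], [0.23, 2.52], [-1.04, 4.18], [0, 3.07], [-2.55, 2.55]. Speed limits (rad/s): [2.22, 2.22, 2.57, 3.14, 3.14, 3.14].

### API

Orientations are given as [roll, pitch, yaw] about the fixed x, y, z axes, in that order (R = Rz(yaw) Ry(pitch) Rx(roll)).
In Python, from station import ctrl, camera, ticket gives the robot as it stands. The module is installed in compiled form; this text tells all that it offers.
- The arm moves only by the shell command python3 -m inch 'ROWS' [FORCE]. ROWS is text: rows parted by semicolons, each of 7 numbers parted by spaces: the opening, from -1 (shut) to 1 (fully open), then the shift along the tool's x, y, z in units of 0.03 m (1.0 is 0.03 m), then the turn, a rotation vector about the tool's x, y, z in units of 10 degrees (1.0 is 10 degrees). In form: grip dx dy dz rx ry rz; .... A call has 1 to 10 rows; each row shifts and turns the commanded pose from where the row before left it, along the tool's axes as they then stand; what a row does not reach is not made up. A row lasts 1/8 s, in which the tool goes at most 62.5 mm and 10.7 degrees, less where a joint would pass 70% of its speed; a pose out of reach is approached as far as the arm can. A call with a number of a shift or a turn outside -1 to 1 is refused whole. A call with a gripper value outside its range is refused whole. The fingers move at their own pace and stop on an object; FORCE is the grip in N (left out, the last holds). Time passes only in rows, so rows that do not move let the fingers close. It gives the time, the measured TCP pose, the force, the opening and the grip force at its end, in the units of the state.
- ctrl.get_obs(): the state, without advancing time (a new reading comes with each control period).
- camera(name): name is "side" or "top"; returns a dict with "img" (400x640x3 uint8, blue, green, red), "range_z" (400x640 float32, m along the optical axis (not along the pixel's ray), 0 where there is no reading), "intrinsics" (3x3 intrinsics, pixels), "view" (4x4, takes a point from world to camera coordinates). Camera axes: x right, y down, z forward; pixel columns grow to the right and rows downward; lengths in m; the calibration is good to about 2 mm. A picture is of the moment at which its call begins.
- ticket.hand_in(): hands the job in; it is judged then, once.
The state is a dict: "time_s": time; "qpos": joint angles; "joint_vel": joint speeds; "tau": joint torques, N m; "ee_pos": TCP position; "eef_rot": TCP orientation; "force": force on the tool from outside, world axes, zero at the start; "moment": the same for the moment, N m; "grip_width": finger opening in m; "grip_force": force on a finger pad.
Only numpy, scipy, OpenCV 4.12 (cv2) and the standard library are available. Lean on these libraries where they do the work, as an engineer would, in place of code of your own. Each camera call takes 0.05 s, during which the arm holds its last target. There are 200 camera calls.

## Working session

There is one attempt and no reset: what is moved stays moved. The work goes in short steps, Python scripts to look and compute and a shell command to move; the robot and the scene stay as the last step left them, time stands still between calls to the robot, and variables do not carry over. Pictures are saved under pics/ and viewed, at most 10 in all, crops included, and the job is handed in when it is done.

```bash
mkdir -p pics; cat > h.py <<'E'
import numpy as np, cv2
from station import ctrl, camera, ticket
from scipy.spatial.transform import Rotation as R
def snap(n,f):
    c=camera(n); cv2.imwrite('pics/'+f+'.png',c['img']); np.savez('pics/'+f,**c); return c
def pts(c):
    K=c['intrinsics'];z=c['range_z'];v,u=np.mgrid[:400,:640]
    p=np.stack([(u-K[0,2])/K[0,0]*z,(v-K[1,2])/K[1,1]*z,z,np.ones_like(z)],-1)
    return (p@np.linalg.inv(c['view']).T)[...,:3]
def st():
    o=ctrl.get_obs(); 
    for k in('time_s','qpos','ee_pos','eef_rot','force','grip_width','grip_force'):print(k,np.round(o[k],3))
    print(R.from_euler('xyz',o['eef_rot']).as_matrix().round(3)); return o
E
python3 -c "
from h import *
snap('top','t0');snap('side','s0');st();print(ctrl.pinch_z)"
```

```text
time_s 0.1
qpos [-1.378  0.3    1.522 -0.     1.321 -0.067]
ee_pos [ 0.141 -0.531  0.205]
eef_rot [-3.141 -0.     0.26 ]
force [ 0.183 -0.936 -0.191]
grip_width 0.094
grip_force 0.0
[[ 0.966  0.257 -0.   ]
 [ 0.257 -0.966  0.001]
 [ 0.    -0.001 -1.   ]]
-0.0188
```

View pics/t0.png

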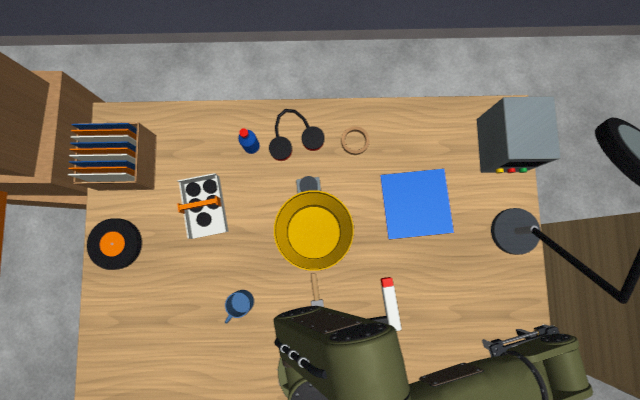

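View pics/s0.png

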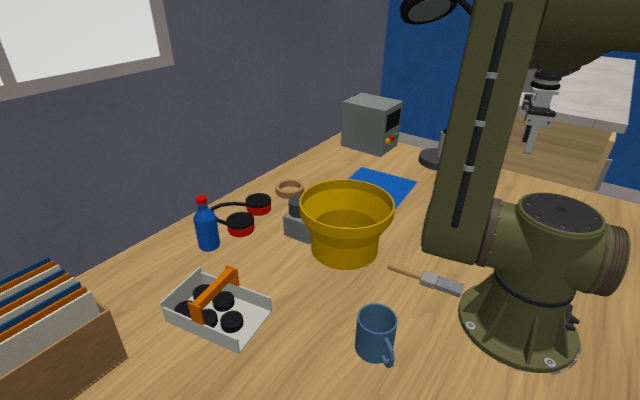

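Top view: tray at about (203,206) with its bar across, hopper (314,230) with motor at (308,185), mat (417,204), bottle (248,140), ear defenders (297,140), tape (355,141). Side view: tray at (217,310), mug near (376,335). Now I need the numbers and the mouth's side.

```bash
cat > m.py <<'E'
from h import *
c=dict(np.load('pics/t0.npz'));P=pts(c);im=c['img']
hsv=cv2.cvtColor(im,cv2.COLOR_BGR2HSV)
def show(n,m):
    q=P[m]; print(n,m.sum(),'mean',q.mean(0).round(3),'min',q.min(0).round(3),'max',q.max(0).round(3)); return q
def box(u0,u1,v0,v1):
    b=np.zeros((400,640),bool);b[v0:v1,u0:u1]=1;return b
h,s,v=cv2.split(hsv);X,Y,Z=P[...,0],P[...,1],P[...,2]
q=show('bar',box(170,235,190,220)&(h<15)&(s>200)&(Z>.06))
print(cv2.minAreaRect((q[:,:2]*1000).astype('f4')))
q=show('hopperrim',box(260,370,180,280)&(abs(Z-.155)<.006)&(h>20)&(h<32)&(s>150))
A=np.c_[2*q[:,:2],np.ones(len(q))];k=np.linalg.lstsq(A,(q[:,:2]**2).sum(1),rcond=None)[0];print('rim c',k[:2],'r',np.sqrt(k[2]+k[0]**2+k[1]**2))
q=show('mat',box(370,470,160,250)&(h>100)&(h<125)&(s>150)&(Z<.02))
print(cv2.minAreaRect((q[:,:2]*1000).astype('f4')))
q=show('motor',box(290,330,170,198)&(abs(Z-.11)<.01)&(s<80))
T=box(170,235,165,245)&(s<60)&(v>120)
q=show('tray',T&(Z<.1));print(cv2.minAreaRect((q[:,:2]*1000).astype('f4')))
q=show('tray>50',T&(Z>.050)&(Z<.075))
q=show('tray 35-50',T&(Z>.035)&(Z<.05))
show('spray',box(230,265,120,160)&(Z>.03));show('ear',box(268,330,100,165)&(Z>.02));show('tape',box(335,375,120,160)&(Z>.01));show('mug',box(215,260,285,325)&(Z>.02))
cr=cv2.resize(im[160:255,160:250],None,fx=6,fy=6,interpolation=cv2.INTER_CUBIC);cv2.imwrite('pics/c0.png',cr)
E
python3 m.py
```

```text
bar 69 mean [0.548 0.357 0.107] min [ 0.391 -0.003  0.061] max [0.577 0.441 1.321]
((499.5670166015625, 208.82318115234375), (469.1534423828125, 81.51173400878906), 72.61796569824219)
hopperrim 411 mean [0.459 0.005 0.155] min [ 0.334 -0.125  0.149] max [0.582 0.12  0.161]
rim c [ 0.45769491 -0.00261807] r 0.12149389065811343
mat 4095 mean [ 0.552 -0.365  0.005] min [ 0.432 -0.486 -0.007] max [ 0.675 -0.245  0.014]
((553.76708984375, -366.3200988769531), (228.0735321044922, 228.40353393554688), 4.864871501922607)
motor 222 mean [0.611 0.012 0.111] min [ 0.589 -0.017  0.102] max [0.636 0.039 0.117]
tray 1264 mean [0.537 0.38  0.013] min [ 0.443  0.296 -0.004] max [0.676 0.475 0.066]
((559.5171508789062, 386.31134033203125), (217.55007934570312, 148.4499053955078), 10.229950904846191)
tray>50 59 mean [0.634 0.389 0.06 ] min [0.456 0.299 0.05 ] max [0.662 0.456 0.066]
tray 35-50 139 mean [0.553 0.377 0.045] min [0.443 0.297 0.037] max [0.658 0.458 0.049]
spray 365 mean [0.751 0.203 0.141] min [ 0.391 -0.003  0.031] max [0.797 0.241 1.321]
ear 937 mean [0.769 0.052 0.056] min [ 0.391 -0.045  0.02 ] max [0.9   0.148 1.321]
tape 315 mean [ 0.776 -0.154  0.036] min [ 0.391 -0.206  0.01 ] max [ 0.832 -0.003  1.321]
mug 373 mean [0.228 0.24  0.113] min [ 0.166 -0.003  0.02 ] max [0.391 0.289 1.321]
```

View pics/c0.png

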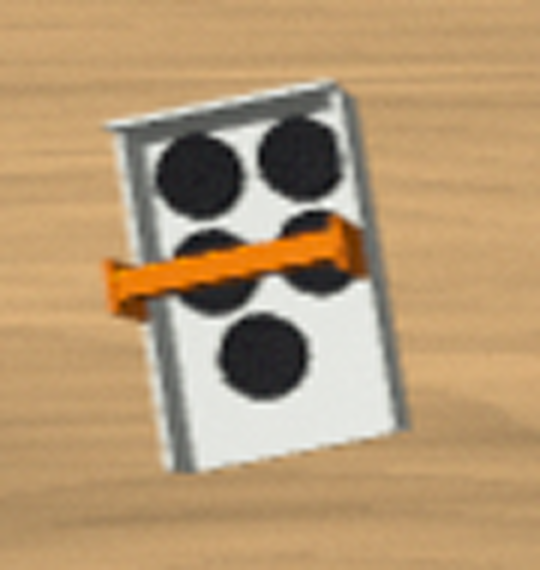

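The mouth faces the robot (bottom of the crop, about (288,450)), back wall at the top (222,105), bar from (110,290) to (355,245), pucks clear of it. Refining bar and pose.

```bash
cat >> m.py <<'E'
print('-----')
q=show('bar',box(170,235,190,220)&(h<15)&(s>200)&(Z>.085)&(Z<.11))
print(cv2.minAreaRect((q[:,:2]*1000).astype('f4')), np.polyfit(q[:,1],q[:,0],1))
w=show('back',T&(Z>.053)&(Z<.07)&(X>.6));print(np.polyfit(w[:,1],w[:,0],1))
f=show('floor',box(185,230,170,240)&(s<60)&(v>170)&(Z<.012)&(Z>-.01));print(cv2.minAreaRect((f[:,:2]*1000).astype('f4')))
E
python3 m.py | sed -n '/---/,$p'
python3 - <<'E'
from h import *
c=dict(np.load('pics/t0.npz'));P=pts(c)
def at(u,v,z):
    K=c['intrinsics'];V=np.linalg.inv(c['view']);d=V[:3,:3]@[(u-K[0,2])/K[0,0],(v-K[1,2])/K[1,1],1];o=V[:3,3];return (o+d*(z-o[2])/d[2]).round(3)
for n,u,v,z in(('lipL',170,470,.0),('lipR',408,430,.0),('backL',108,125,.06),('backR',335,85,.06),('barL',118,285,.097),('barR',340,242,.097)):print(n,at(160+u/6,160+v/6,z))
E
```

```text
-----
bar 49 mean [0.551 0.358 0.094] min [0.529 0.31  0.086] max [0.577 0.441 0.102]
((553.0170288085938, 376.71099853515625), (28.090913772583008, 131.71603393554688), 9.385387420654297) [-0.20200405  0.62358794]
back 53 mean [0.649 0.394 0.061] min [0.637 0.33  0.056] max [0.662 0.456 0.066]
[-0.18416299  0.72150882]
floor 885 mean [0.522 0.377 0.005] min [ 0.444  0.307 -0.004] max [0.676 0.451 0.012]
((558.5869750976562, 392.6753845214844), (217.27468872070312, 135.8394012451172), 10.354183197021484)
lipL [0.444 0.435 0.   ]
lipR [0.465 0.297 0.   ]
backL [0.637 0.456 0.06 ]
backR [0.658 0.327 0.06 ]
barL [0.541 0.434 0.097]
barR [0.562 0.313 0.097]
```

```bash
python3 -m inch '1 0 0 0 0 0 -1;1 0 0 0 0 0 -1;1 0 0 0 0 0 -1;1 0 0 0 0 0 -1;1 0 0 0 0 0 -1;1 0 0 0 0 0 -1;1 0 0 0 0 0 -1;1 0 0 0 0 0 -1;1 0 0 0 0 0 -0.6;1 0 0 -0.5 0 0 0'; python3 -c "
from h import *
st()"
```

```text
time_s: 1.35
ee_pos: [0.1412, -0.531, 0.22]
eef_rot: [-3.142, -0.002, 1.76]
force: [0.5, 0.3, -0.6]
grip_width: 0.0937
grip_force: 0.0
time_s 1.35
qpos [-1.378  0.289  1.501 -0.     1.354 -1.567]
ee_pos [ 0.141 -0.531  0.22 ]
eef_rot [-3.142e+00 -2.000e-03  1.760e+00]
force [ 0.545  0.335 -0.644]
grip_width 0.094
grip_force 0.0
[[-0.188  0.982 -0.   ]
 [ 0.982  0.188  0.002]
 [ 0.002 -0.    -1.   ]]
```

```bash
python3 -m inch '1 1 0.7 0 0 0 0;1 1 0.7 0 0 0 0;1 1 0.7 0 0 0 0;1 1 0.7 0 0 0 0;1 1 0.7 0 0 0 0;1 1 0.7 0 0 0 0;1 1 0.7 0 0 0 0;1 1 0.7 0 0 0 0;1 1 0.7 0 0 0 0;1 1 0.7 0 0 0 0'
python3 -m inch '1 1 0.7 0 0 0 0;1 1 0.7 0 0 0 0;1 1 0.7 0 0 0 0;1 1 0.7 0 0 0 0;1 1 0.7 0 0 0 0;1 1 0.7 0 0 0 0;1 1 0.7 0 0 0 0;1 1 0.7 0 0 0 0;1 1 0.7 0 0 0 0;1 1 0.7 0 0 0 0'
python3 -m inch '1 1 0.7 0 0 0 0;1 1 0.7 0 0 0 0;1 1 0.7 0 0 0 0;1 1 0.7 0 0 0 0;1 1 0.7 0 0 0 0;1 1 0.7 0 0 0 0;1 1 0.7 0 0 0 0;1 0 0 0 0 0 0'; python3 -c "
from h import *
o=st();d=np.array([.552,.376,.068])-o['ee_pos'];print((R.from_euler('xyz',o['eef_rot']).as_matrix().T@d/.03).round(2))"
```

```text
time_s: 2.6
ee_pos: [0.2913, -0.1963, 0.2214]
eef_rot: [3.141, 0.001, 1.757]
force: [0.6, -0.9, 0.5]
grip_width: 0.0939
grip_force: 0.0
time_s: 3.85
ee_pos: [0.441, 0.1383, 0.2214]
eef_rot: [3.141, -0.0, 1.758]
force: [0.3, -0.7, 0.9]
grip_width: 0.0937
grip_force: 0.0
time_s: 4.85
ee_pos: [0.5452, 0.3726, 0.2203]
eef_rot: [-3.141, 0.0, 1.76]
force: [-0.5, 0.6, -0.2]
grip_width: 0.0939
grip_force: 0.0
time_s 4.85
qpos [0.544 0.545 1.143 0.    1.454 0.355]
ee_pos [0.545 0.373 0.22 ]
eef_rot [-3.141  0.     1.76 ]
force [-0.489  0.577 -0.185]
grip_width 0.094
grip_force 0.0
[[-0.188  0.982 -0.   ]
 [ 0.982  0.188 -0.   ]
 [-0.    -0.    -1.   ]]
[0.07 0.25 5.08]
```

```bash
python3 -m inch '1 0.1 0.25 1 0 0 0;1 0 0 1 0 0 0;1 0 0 1 0 0 0;1 0 0 1 0 0 0;1 0 0 1 0 0 0;1 0 0 0 0 0 0' 45
python3 -m inch '-1 0 0 0 0 0 0;-1 0 0 0 0 0 0;-1 0 0 0 0 0 0;-1 0 0 0 0 0 0;-1 0 0 0 0 0 0;-1 0 0 0 0 0 0;-1 0 0 0 0 0 0;-1 0 0 0 0 0 0' 45
```

```text
time_s: 5.6
ee_pos: [0.5511, 0.3743, 0.0692]
eef_rot: [-3.138, 0.001, 1.759]
force: [0.4, 0.2, 0.5]
grip_width: 0.0942
grip_force: 0.0
time_s: 6.6
ee_pos: [0.552, 0.3754, 0.0704]
eef_rot: [3.141, -0.0, 1.761]
force: [2.2, 0.2, -1.5]
grip_width: 0.0173
grip_force: 1.1
```

```bash
python3 -m inch '-1 0 0 0 0 0 0;-1 0 0 0 0 0 0;-1 0 0 0 0 0 0;-1 0 0 -0.3 0 0 0;-1 0 0 -0.5 0 0 0;-1 0 0 -0.5 0 0 0;-1 0 0 0 0 0 0' 45; python3 -c "
from h import *
snap('side','s1')
c=cv2.imread('pics/s1.png')[220:380,100:330];cv2.imwrite('pics/s1c.png',cv2.resize(c,None,fx=3,fy=3))"
```

```text
time_s: 7.48
ee_pos: [0.5525, 0.3757, 0.1115]
eef_rot: [3.139, -0.001, 1.761]
force: [-0.2, 1.1, -4.5]
grip_width: 0.0158
grip_force: 45.0
```

View pics/s1c.png

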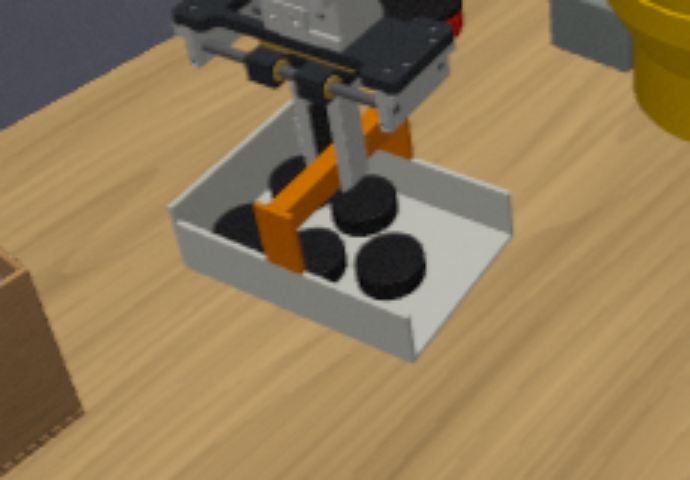

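```bash
python3 -m inch '-1 0 0 -0.5 0 0 0;-1 0 0 -0.8 0 0 0;-1 0 0 -0.8 0 0 0;-1 0 0 -0.8 0 0 0;-1 0 0 -0.8 0 0 0;-1 0 0 -0.8 0 0 0;-1 0 0 -0.6 0 0 0;-1 0 0 -0.2 0 0 0;-1 -0.3 0 0 0 0 0;-1 -0.6 0 0 0 0 0' 45
python3 -m inch '-1 -0.8 -0.1 0 0 0 0;-1 -0.8 -0.1 0 0 0 0;-1 -0.8 -0.1 0 0 0 0;-1 -0.8 -0.1 0 0 0 0;-1 -0.8 -0.1 0 0 0 0;-1 -0.8 -0.1 0 0 0 0;-1 -0.8 -0.1 0 0 0 0;-1 -0.8 0 0 0 0 0;-1 -0.8 0 0 0 0 0;-1 -0.8 0 0 0 0 0' 45
python3 -m inch '-1 -0.8 0 0 0 0 0;-1 -0.8 0 0 0 0 0.2;-1 -0.8 0 0 0 0 0.3;-1 -0.7 0 0 0 0 0.3;-1 -0.5 0 0 0 0 0.2;-1 -0.2 0 0 0 0 0.08;-1 0 0 0 0 0 0' 45; python3 -c "
from h import *
st()"
```

```text
time_s: 8.78
ee_pos: [0.5568, 0.348, 0.2672]
eef_rot: [-3.14, 0.001, 1.761]
force: [1.0, -0.5, -4.4]
grip_width: 0.0155
grip_force: 45.0
time_s: 10.02
ee_pos: [0.5817, 0.1075, 0.2685]
eef_rot: [3.141, 0.0, 1.761]
force: [0.4, 0.3, -4.7]
grip_width: 0.0156
grip_force: 45.0
time_s: 10.9
ee_pos: [0.5974, -0.0035, 0.2685]
eef_rot: [3.142, -0.0, 1.572]
force: [-0.5, -0.5, -3.6]
grip_width: 0.0155
grip_force: 45.0
time_s 10.9
qpos [-0.067  0.371  1.282  0.     1.489 -0.069]
ee_pos [ 0.597 -0.004  0.268]
eef_rot [ 3.142 -0.     1.572]
force [-0.485 -0.49  -3.554]
grip_width 0.016
grip_force 44.988
[[-0.002  1.     0.   ]
 [ 1.     0.002  0.   ]
 [ 0.     0.    -1.   ]]
```

```bash
python3 -m inch '-1 0 -0.2 -0.28 -0.5 0 0;-1 0 -0.2 -0.28 -0.5 0 0;-1 0 -0.2 -0.28 -0.5 0 0;-1 0 -0.2 -0.28 -0.5 0 0;-1 0 -0.2 -0.28 -0.5 0 0;-1 0 0 0 0 0 0' 45; python3 -c "
from h import *
st()"
python3 -m inch '-1 0 -0.2 -0.28 -0.5 0 0;-1 0 -0.2 -0.28 -0.5 0 0;-1 0 -0.2 -0.28 -0.5 0 0;-1 0 -0.2 -0.28 -0.5 0 0;-1 0 0 0 0 0 0' 45; python3 -c "
from h import *
st();snap('side','s2')"
```

```text
time_s: 11.65
ee_pos: [0.56, -0.0029, 0.3049]
eef_rot: [2.705, 0.0, 1.574]
force: [0.5, 0.7, -4.6]
grip_width: 0.0156
grip_force: 45.0
time_s 11.65
qpos [-0.089  0.011  1.682  0.046  1.014 -0.108]
ee_pos [ 0.56  -0.003  0.305]
eef_rot [2.705 0.    1.574]
force [ 0.523  0.688 -4.614]
grip_width 0.016
grip_force 44.988
[[-0.003  0.906  0.423]
 [ 1.     0.002  0.001]
 [-0.     0.423 -0.906]]
time_s: 12.28
ee_pos: [0.5224, -0.0033, 0.3195]
eef_rot: [2.358, -0.0, 1.573]
force: [0.3, 0.8, -3.5]
grip_width: 0.0157
grip_force: 45.0
time_s 12.275
qpos [-0.122 -0.246  1.999  0.153  0.614 -0.213]
ee_pos [ 0.522 -0.003  0.319]
eef_rot [ 2.358 -0.     1.573]
force [ 0.335  0.832 -3.542]
grip_width 0.016
grip_force 44.988
[[-0.002  0.709  0.706]
 [ 1.     0.002  0.002]
 [ 0.     0.706 -0.709]]
```

View pics/s2.png

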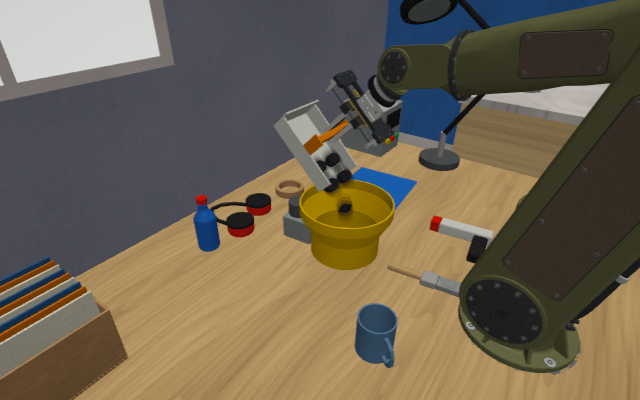

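Tray tipped 45° over the hopper's mouth; pucks are sliding at (330,165), one is at the hopper's mouth (345,208). Let them run.

```bash
python3 -m inch '-1 0 0 0 0 0 0;-1 0 0 0 0 0 0;-1 0 0 0 0 0 0;-1 0 -0.2 -0.28 -0.5 0 0;-1 0 -0.2 -0.28 -0.5 0 0;-1 0 0 0 0 0 0;-1 0 0 0 0 0 0;-1 0 0 0 0 0 0' 45; python3 -c "
from h import *
st();a=snap('side','s3');b=snap('top','t3')
A=cv2.resize(a['img'][60:280,250:430],None,fx=2.2,fy=2.2);B=cv2.resize(b['img'][160:320,240:420],None,fx=2.2,fy=2.2)
B=cv2.copyMakeBorder(B,0,A.shape[0]-B.shape[0],0,0,0);cv2.imwrite('pics/c3.png',np.hstack([A,B]))"
```

```text
time_s: 13.32
ee_pos: [0.5029, -0.0037, 0.3225]
eef_rot: [2.182, -0.0, 1.572]
force: [-0.1, 0.5, -1.7]
grip_width: 0.0154
grip_force: 45.0
time_s 13.325
qpos [-0.145 -0.356  2.154  0.308  0.406 -0.369]
ee_pos [ 0.503 -0.004  0.323]
eef_rot [ 2.182 -0.     1.572]
force [-0.136  0.5   -1.69 ]
grip_width 0.015
grip_force 44.989
[[-0.002  0.574  0.819]
 [ 1.     0.001  0.001]
 [ 0.     0.819 -0.574]]
```

View pics/c3.png

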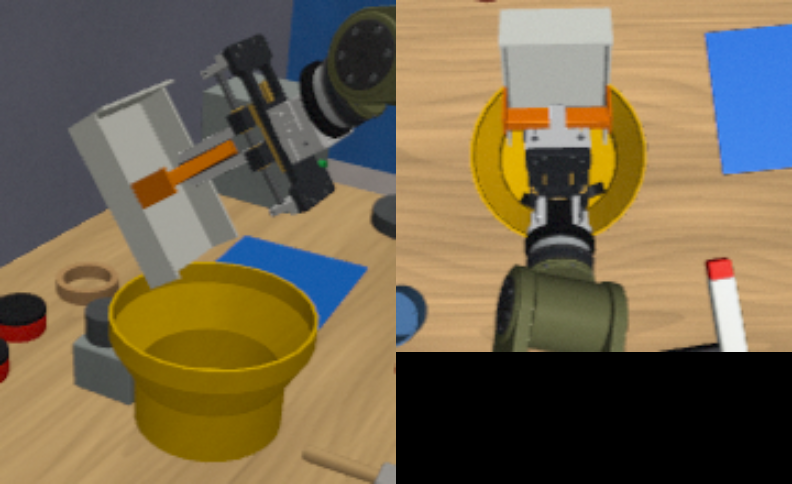

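Left: tray empty at 55°, standing over the rim; right: nothing spilt on the bench around the hopper. Tilt back and check the hopper's contents.

```bash
python3 -m inch '-1 0 0.18 0.3 0.5 0 0;-1 0 0.33 0.55 1 0 0;-1 0 0.33 0.55 1 0 0;-1 0 0.33 0.55 1 0 0;-1 0 0.33 0.55 1 0 0;-1 0 0.33 0.55 1 0 0;-1 0 0 0 0 0 0;-1 0 0 0 0 0 0' 45; python3 -c "
from h import *
o=st()
c=snap('top','t4');cv2.imwrite('pics/c4.png',cv2.resize(c['img'][150:300,240:480],None,fx=3,fy=3))"
```

```text
time_s: 14.42
ee_pos: [0.5946, -0.0035, 0.2762]
eef_rot: [3.14, 0.0, 1.572]
force: [0.0, 0.5, -2.1]
grip_width: 0.0159
grip_force: 45.0
time_s 14.425
qpos [-0.068  0.36   1.279 -0.     1.501 -0.069]
ee_pos [ 0.595 -0.004  0.276]
eef_rot [3.14  0.    1.572]
force [ 0.032  0.465 -2.054]
grip_width 0.016
grip_force 44.988
[[-0.001  1.     0.002]
 [ 1.     0.001 -0.   ]
 [-0.     0.002 -1.   ]]
```

View pics/c4.png

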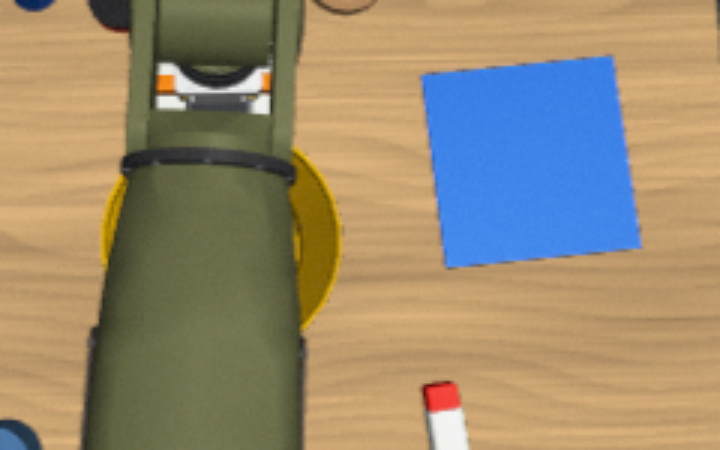

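Only the arm over the hopper; mat at corners (422,72),(611,55),(640,247),(447,268). Carry on to the mat and look into the hopper from there.

```bash
python3 -m inch '-1 -0.6 0 0 0 0 0;-1 -1 -0.1 0 0 0 0;-1 -1 -0.1 0 0 0 0;-1 -1 -0.2 0 0 0 0;-1 -1 -0.2 0 0 0 0;-1 -1 -0.2 0 0 0 0;-1 -1 -0.2 0 0 0 0;-1 -1 -0.2 0 0 0 0;-1 -1 -0.2 0 0 0 0;-1 -1 0 0 0 0 0' 45
python3 -m inch '-1 -1 0 0 0 0 0;-1 -0.9 0 0 0 0 0;-1 -0.58 0 0 0 0 -0.3;-1 0 0 0 0 0 -0.2;-1 0 0 0 0 0 0' 45; python3 -c "
from h import *
o=st()
c=dict(np.load('pics/t0.npz'));P=pts(c);h=cv2.cvtColor(c['img'],cv2.COLOR_BGR2HSV)
m=np.zeros((400,640),np.uint8);m[160:250,370:470]=cv2.inRange(h,(100,150,0),(125,255,255))[160:250,370:470]
ct=max(cv2.findContours(m,0,2)[0],key=cv2.contourArea)[:,0].astype(float)
K=c['intrinsics'];V=np.linalg.inv(c['view']);d=np.c_[(ct-K[:2,2])/[K[0,0],K[1,1]],np.ones(len(ct))]@V[:3,:3].T;w=V[:3,3]+d*((.004-V[2,3])/d[:,2:]);
print(cv2.minAreaRect((w[:,:2]*1000).astype('f4')))
c=snap('top','t5');cv2.imwrite('pics/c5.png',cv2.resize(c['img'][170:290,260:500],None,fx=3,fy=3))"
```

```text
time_s: 15.72
ee_pos: [0.5517, -0.2936, 0.2779]
eef_rot: [3.139, 0.002, 1.571]
force: [0.2, 0.6, -2.6]
grip_width: 0.0156
grip_force: 45.0
time_s: 16.35
ee_pos: [0.5526, -0.3658, 0.277]
eef_rot: [3.141, 0.001, 1.659]
force: [0.2, -0.7, -3.1]
grip_width: 0.0157
grip_force: 45.0
time_s 16.35
qpos [-0.64   0.528  1.041  0.     1.572 -0.729]
ee_pos [ 0.553 -0.366  0.277]
eef_rot [3.141e+00 1.000e-03 1.659e+00]
force [ 0.201 -0.723 -3.093]
grip_width 0.016
grip_force 44.988
[[-0.088  0.996  0.001]
 [ 0.996  0.088 -0.001]
 [-0.001  0.001 -1.   ]]
((553.4688720703125, -365.8910217285156), (227.8626251220703, 226.23312377929688), 4.858700275421143)
```

View pics/c5.png

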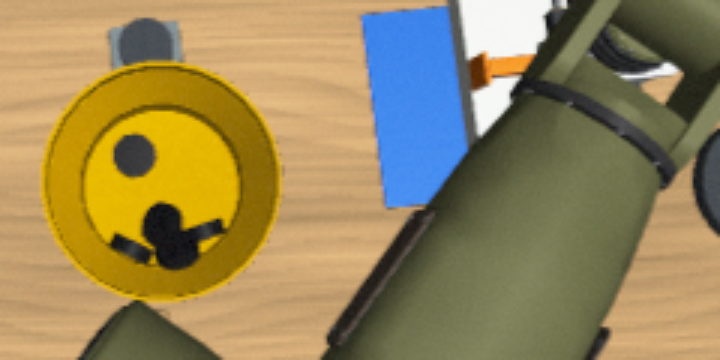

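All five pucks are in the hopper ((135,155), (162,222), (178,250), (130,248), (208,230)). Lower onto the mat.

```bash
python3 -m inch '-1 0 0 0.7 0 0 0;-1 0 0 1 0 0 0;-1 0 0 1 0 0 0;-1 0 0 1 0 0 0;-1 0 0 1 0 0 0;-1 0 0 1 0 0 0;-1 0 0 0.6 0 0 0;-1 0 0 0.2 0 0 0;-1 0 0 0.1 0 0 0;-1 0 0 0 0 0 0' 45
```

```text
time_s: 17.65
ee_pos: [0.5532, -0.3662, 0.079]
eef_rot: [3.141, 0.001, 1.66]
force: [0.9, -0.5, -3.2]
grip_width: 0.0153
grip_force: 45.0
```

```bash
python3 -m inch '-1 0 0 0.07 0 0 0;-1 0 0 0.05 0 0 0;-1 0 0 0 0 0 0;-1 0 0 0 0 0 0' 45
```

```text
time_s: 18.15
ee_pos: [0.5529, -0.366, 0.0746]
eef_rot: [3.142, 0.0, 1.66]
force: [-0.1, 0.3, -2.0]
grip_width: 0.0155
grip_force: 45.0
```

```bash
python3 -m inch '-1 0 0 0.05 0 0 0;-1 0 0 0 0 0 0;-1 0 0 0 0 0 0' 45
```

```text
time_s: 18.52
ee_pos: [0.553, -0.3661, 0.0744]
eef_rot: [3.141, 0.001, 1.66]
force: [-4.9, 2.7, 7.8]
grip_width: 0.0157
grip_force: 45.0
```

Contact. Release, then retreat straight up.

```bash
python3 -m inch '-0.4 0 0 0 0 0 0;0 0 0 0 0 0 0;0.5 0 0 0 0 0 0;1 0 0 0 0 0 0;1 0 0 0 0 0 0;1 0 0 0 0 0 0;1 0 0 0 0 0 0'
python3 -m inch '1 0 0 -0.4 0 0 0;1 0 0 -1 0 0 0;1 0 0 -1 0 0 0;1 0 0 -1 0 0 0;1 0 0 -1 0 0 0;1 0 0 -1 0 0 0;1 0 0 -1 0 0 0;1 1 0 0 0 0 0;1 1 0 0 0 0 0;1 1 0 0 0 0 0'
python3 -m inch '1 1 0 0 0 0 0;1 1 0 0 0 0 0;1 1 0 0 0 0 0;1 1 0 0 0 0 0;1 1 0 0 0 0 0;1 1 0 0 0 0 0;1 1 0 0 0 0 0;1 1 0 0 0 0 0;1 0 0 0 0 0 0;1 0 0 0 0 0 0'
python3 -c "
from h import *
c=snap('top','t6');cv2.imwrite('pics/c6.png',cv2.resize(c['img'][90:290,220:500],None,fx=2.8,fy=2.8))"
```

```text
time_s: 19.4
ee_pos: [0.5529, -0.366, 0.0731]
eef_rot: [3.142, -0.0, 1.66]
force: [-0.2, 0.3, 0.7]
grip_width: 0.0822
grip_force: 0.0
time_s: 20.65
ee_pos: [0.5447, -0.2754, 0.2661]
eef_rot: [3.141, 0.001, 1.659]
force: [0.1, 0.8, -0.9]
grip_width: 0.0938
grip_force: 0.0
time_s: 21.9
ee_pos: [0.5237, -0.0379, 0.2656]
eef_rot: [3.141, 0.0, 1.659]
force: [0.1, 0.5, -0.2]
grip_width: 0.094
grip_force: 0.0
```

View pics/c6.png

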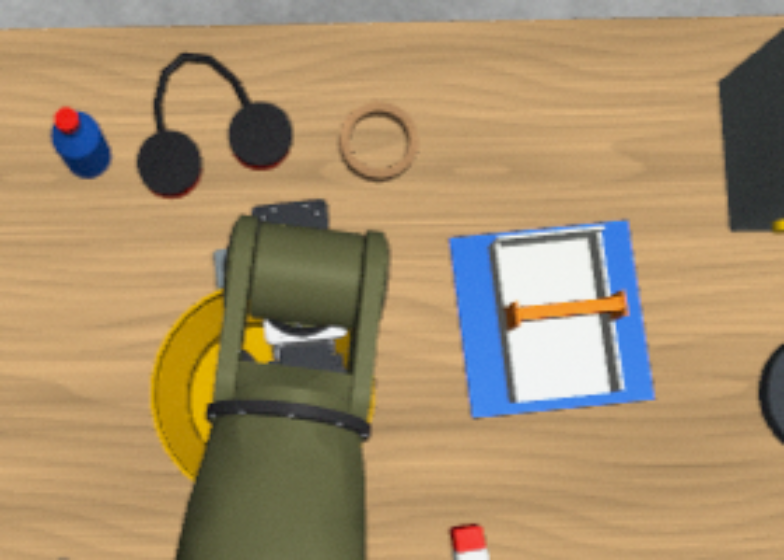

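The empty tray stands upright within the mat: its mouth edge is at (510–612, 395) and its back wall at (500–605, 235). The bystanders have not moved, and the gripper is clear.

```bash
python3 -c "
from station import ticket
print(ticket.hand_in())"
```

```text
the job is handed in; nothing more can be done
None
```

The job is done and handed in at about 22 s: all five pucks are in the hopper, the empty tray stands upright and wholly on the blue mat, released, and the ear defenders, bottle and tape roll were left untouched.

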